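# Refit the lens and clip-in retaining plate of a studio work lamp

## Robot

A 7-joint arm with a two-finger parallel gripper is mounted at the origin on the work surface. World frame = base frame: x ahead of the robot, y to its left, z up, the work surface at z = 0. Lengths are in mm, angles in rad, forces in N, time in s.
With the tool pointing down it reaches from about 400 to 750 mm from the base axis. Payload 19.5 kg.
Tool frame: the origin (TCP) lies midway between the tips of the shut fingers; the grasp point (between the pads) lies bot.tcp_to_grasp behind it (bot.tcp_to_grasp is the distance from the TCP to the grasp point, in mm); z points along the fingers, y is the line along which they close (so a half turn about z gives the same grasp; the last joint's range is limited). The gripper opens to 85 mm and grips with 20 to 120 N. Pads are 22 mm wide; open, the fingers measure 114 mm over their backs; the gripper's body (76 mm by 85 mm) begins 54 mm behind the grasp point. The pads swing forward as they close: fully open they stand 13 mm farther back than shut.
Start: joints at [-1.225, 0.707, -0.028, 1.485, 0.022, 0.951, -0.075], TCP at [217.423, 532.28, 231.268] pointing down, gripper open.
Joint ranges: [-2.71, 2.71], [-0.32, 2.16], [-1.57, 1.52], [0, 2.45], [-1.46, 4.6], [0, 2.02], [-2.83, 2.83]. Speed limits (rad/s): [1.89, 1.89, 2.57, 2.57, 3.01, 3.01, 3.01].

## Interface

Orientations are given as a 3x3 rotation matrix whose columns are the frame's x, y, z axes.
In Python, from plant import bot, ik, readout, get_image gives the robot as it stands. The module is installed in compiled form; this text tells all that it offers. Calls block until the motion is done:
- bot.reach(position, orientation): joint-space move of the TCP to a pose.
- bot.servo_line(position, frame=None, vel=150, until_force=None): straight line of the TCP; frame=None keeps the orientation; vel is the mean speed in mm/s. With until_force (N) it stops when the force on the tool has changed by that much, and returns True; else False.
- bot.set_joints(angles): joint-space move.
- bot.gripper_open() and bot.grasp(effort=None): open the fingers fully, or close them until they stop; effort is the grip in N (None keeps the last).
- bot.dwell(seconds).
- ik(position, orientation): joint angles nearest the present ones, or None.
- readout.sense(): the state.
- get_image(name): name is "scene" or "top" or "wrist"; returns a dict with "pixels" (400x640x3 uint8, red, green, blue), "depth" (400x640 float32, mm along the optical axis (not along the pixel's ray), 0 where there is no reading), "intrinsics" (3x3 intrinsics, pixels), "R" (3x3) and "t" (3): a world point X has camera coordinates R X + t; the wrist camera has in their place "tool_from_camera" (4x4, takes a point from camera to tool coordinates, whose origin is the TCP and whose axes are the flange's). Camera axes: x right, y down, z forward; pixel columns grow to the right and rows downward; lengths in mm; the calibration is good to about 2 mm. A picture is of the moment at which its call begins: read the wrist's pose just before it.
A pose or a line that the arm cannot do raises bot.Unreachable and nothing moves.
- bot.sign_off(): hands the job in; it is judged then, once.
The state is a dict: "time": time; "q": joint angles; "dq": joint speeds; "effort": joint torques, N m; "tool_pos": TCP position; "orientation": TCP orientation; "force": force on the tool from outside, world axes, zero at the start; "torque": the same for the moment, N m; "opening": opening from 0.0 (shut) to 1.0 (fully open); "gripper_force": force on a finger pad.
Only numpy, scipy, OpenCV 4.12 (cv2) and the standard library are available. Lean on these libraries where they do the work, as an engineer would, in place of code of your own. Each camera call takes 0.05 s, during which the arm holds its last target. There are 200 camera calls.

## Task

Put the cleaned lamp back together: first set the white lens disc into its round cell in the lamp head, tipped so that its edge goes under the hooked rim, then laid down flat. Next lift the retaining plate out of the drying trough by one of its ears and lay it flat on the black rubber rest; let go, take it by its two long sides, and press its ears down between the lamp's spring clips until the plate sits fully home and flat over the lens. Let go of everything, and do not knock the other things on the table about.

Things in the scene. Friction and masses are not known exactly. Their poses are not given: they have to be found in the camera images.
- lamp: Lamp head, fixed, face up: dark foot 190 x 100 x 10 mm, on it a grey spine 160 (x) x 48 (y) mm, top at z = 42. Origin: centre of the foot's underside, x along the spine, z up; the -x end faces the robot. On top, mid-length, the round lens cell; at each end a slot with spring clips for a plate ear. Beside the spine (|y| over 30) is free room for fingers down to z = 10.
- lens_seat (a point): Where the lens centre is when seated, lamp frame (0, 0, 46) mm; axes as the lamp. The cell has a flat floor 4 mm below this point and rims of inner radius 31.2 mm at its -x and +x sides only; its +y and -y sides are open for fingers. The +x rim is low, 6 mm above the floor.
- hook_rim (a point): Inner edge of the hooked -x rim, underside of its lip, lamp frame (-26, 0, 53.5) mm. The 3 mm thick lip overhangs the cell from radius 31.2 in to 26 mm, 11.5 mm clear above the floor: a flat lens cannot pass it; one tipped 0.15 to 0.3 rad, -x edge down, slides under it.
- plate_seat (a point): Where the plate centre is when fully home, lamp frame (0, 0, 61) mm, with the plate's long axis along the lamp's x, either way round; axes as the lamp.
- slot_a (a point): Middle of the +x ear slot's ledge, lamp frame (60, 0, 57) mm. Rigid cheeks at y = +-14.5 up to 7 mm above the ledge, |x| = 48 to 72; end wall at |x| = 72, 9 mm high. On both sides a sprung clip slopes from y = +-15.5, 21 mm above the ledge, in to a nose at y = +-10.2, 9.5 mm above it. Clips yield up to 5 mm outwards, 1 N per mm each.
- slot_b (a point): The same at the -x end, lamp frame (-60, 0, 57) mm. Pressing both ears home takes 5 to 15 N in all; then the noses snap over the ears and hold them.
- lens: White opal glass disc, 60 mm diameter, 8 mm thick, 50 to 85 g. Origin: centre of its underside, z its axis. Lies on the stand.
- lens_center (a point): Centre of the lens, half-way up its thickness.
- stand: Small black rubber cylinder, fixed, 40 mm diameter, 25 mm high; the lens starts on it and overhangs all round. Origin: centre of its underside.
- plate: Aluminium retaining plate, symmetric: body 90 (x) x 66 (y) x 8 mm with a 44 mm round window, and at each end in x an ear 24 mm wide (y) reaching out to x = +-69 mm. 90 to 180 g. Origin: centre of its underside; x along its length, z up.
- plate_center (a point): Centre of the plate, half-way up its thickness.
- ear_a (a point): Grasp point on the +x ear, plate frame (60, 0, 4) mm: pinched across its 24 mm width (y).
- ear_b (a point): Grasp point on the -x ear, plate frame (-60, 0, 4) mm: likewise.
- trough: Steel drying trough, fixed, 88 (x) x 82 (y) mm: floor 25 mm high, side walls at |y| = 36 to 41 mm up to z = 50, ends open. The plate lies in it lengthwise, so that only its ears stick out at the two ends. Origin: centre of its underside.
- rest: Black rubber block, fixed, 160 (x) x 46 (y) x 25 mm. Origin: centre of its underside. A plate laid along it overhangs 10 mm on both long sides.
- rest_top (a point): Centre of the rest's top face; axes as the rest.
- ink: Bystander: black bottle, 40 mm diameter, 100 mm high; origin at its underside.
- jar: Bystander: white jar, 60 mm diameter, 70 mm high; origin at its underside.
- ring: Bystander: steel ring lying flat, 72 mm outside, 52 mm inside, 8 mm high; origin at its underside.
- pen: Bystander: dark machine grip lying flat, 130 mm long, 26 mm wide, 22 mm high; origin at its underside.
- cup: Bystander: steel cup, 70 mm diameter, 80 mm high; origin at its underside.
- spatula: Bystander: spatula lying flat, 170 mm long; origin at its underside.
Not all that is in view belongs to the job. Leave any purple look-alike of the lens alone. Several things have the shape of the rest; the one meant has the colours described above.

How it is judged:
By the outcome, as a careful person would: the job done as asked, in the order asked, and still so for the second after the job is handed in, with the robot touching nothing.
It also fails if it takes over 61 s, if anything falls off the work surface, if the arm or the gripper's body presses on something with over 40 N, if the wrist force passes 120 N, or if a joint passes its speed limit or range.

## Working session

There is one attempt and no reset: what is moved stays moved. The work goes in short steps, each a Python script; the robot and the scene stay as the last script left them, time stands still between calls to the robot, and variables do not carry over. Pictures are saved under pics/ and viewed, at most 10 in all, crops included, and the job is handed in when it is done.

```bash
mkdir -p pics; ls; python3 - <<'E'
from plant import bot, ik, readout, get_image
import cv2, numpy as np, pickle
s=readout.sense(); print(s['time'],s['tool_pos'],s['opening'],bot.tcp_to_grasp); print(s['orientation'])
for n in ('scene','top'):
    im=get_image(n); pickle.dump(im,open(n+'.pkl','wb'))
    cv2.imwrite(f'pics/{n}0.png',im['pixels'][:,:,::-1]); print(n,im['intrinsics'],im['R'],im['t'],(im['depth']>0).mean())
E
```

```text
pics
0.0 [217.34456237 532.04077922 230.82562205] 0.998292288243265 18.700000000000003
[[-9.25742507e-01  3.78154297e-01 -3.72899505e-04]
 [ 3.78154477e-01  9.25741907e-01 -1.05476471e-03]
 [-5.36551072e-05 -1.11745414e-03 -9.99999374e-01]]
scene [[488.95284097   0.         315.25381729]
 [  0.         488.95284097 193.51787531]
 [  0.           0.           1.        ]] [[-0.16788991  0.98557369  0.02138889]
 [ 0.60930145  0.12080038 -0.78368298]
 [-0.77496111 -0.11854018 -0.62079265]] [  16.59115776 -284.9686653  1982.78002744] 0.98716796875
top [[417.77304381   0.         319.26574376]
 [  0.         417.77304381 196.22838065]
 [  0.           0.           1.        ]] [[-0.01307792 -0.99986158  0.01028513]
 [-0.99657858  0.0121941  -0.08174619]
 [ 0.08160945 -0.01131901 -0.99660011]] [  60.86613044  578.51466597 1118.16250043] 0.99596875
```

View pics/top0.png

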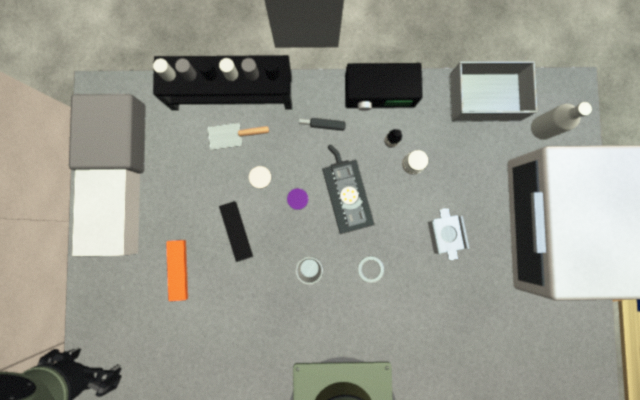

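View pics/scene0.png

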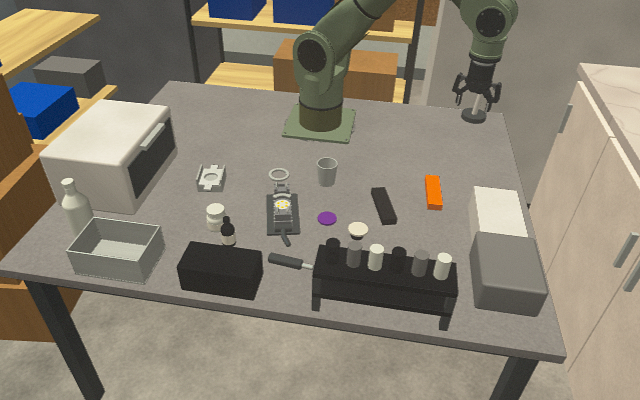

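The top view shows these look-alikes:
- **Lens:** the white disc at (260,177) is on the stand. The purple disc (297,199), the jar lid (416,162) and the bulb inside the lamp (349,195) could be mistaken for it.
- **Rest:** the black block at (236,231). The orange block (177,270) has the same shape.
- **Trough and plate:** (449,234).
- **Lamp:** (348,195), with its cable at (333,150).
- **Bystanders:** ring (371,269), cup (309,269), ink (394,137), pen (322,124) and spatula (238,135).

I choose the white disc and the black block, and will check them in a crop.

```bash
cat > h.py <<'E'
import numpy as np, cv2, pickle
def cast(im,uv,z):
    """pixels (N,2) -> world points on plane height z"""
    uv=np.atleast_2d(uv).astype(float); d=np.c_[uv,np.ones(len(uv))]@np.linalg.inv(im['intrinsics']).T
    R,t=im['R'],im['t']; c=-R.T@t; w=d@R
    return c+w*((z-c[2])/w[:,2])[:,None]
def cloud(im):
    h,w=im['depth'].shape; u,v=np.meshgrid(np.arange(w),np.arange(h))
    d=np.stack([u,v,np.ones_like(u)],-1)@np.linalg.inv(im['intrinsics']).T*im['depth'][...,None]
    return (d-im['t'])@im['R']
def comps(mask):
    n,l,st,c=cv2.connectedComponentsWithStats(mask.astype(np.uint8)); return [(l==i,st[i]) for i in range(1,n)]
E
python3 - <<'E'
from h import *
im=pickle.load(open('top.pkl','rb')); P=cloud(im); px=im['pixels']
hsv=cv2.cvtColor(px,cv2.COLOR_RGB2HSV)
t=P[300:330,330:400,2] if 0 else P[300:350,200:280,2]; print('table z',np.median(t))
for n,(u,v) in dict(lens=(260,177),purple=(297,199),lamp=(348,195),jar=(416,162),rest=(236,231),orange=(177,270),plate=(449,234),ring=(371,269),cup=(309,269),ink=(394,137),pen=(322,124),spat=(238,135)).items():
    print(n,np.round(P[v,u]),px[v,u])
def rect(mask,z,n):
    ys,xs=np.where(mask); c=max(cv2.findContours(mask.astype(np.uint8),0,1)[0],key=cv2.contourArea)[:,0]
    W=cast(im,c,z)[:,:2].astype(np.float32); r=cv2.minAreaRect(W); print(n,len(ys),'rect',np.round(r[0],1),np.round(r[1],1),round(r[2],1),'z',np.round(np.median(P[mask][:,2]),1))
box=np.zeros(px.shape[:2],bool)
def sub(u0,u1,v0,v1): b=box.copy(); b[v0:v1,u0:u1]=1; return b
V=hsv[...,2]; S=hsv[...,1]
rect(sub(240,280,160,196)&(V>190),33,'lens')
rect(sub(210,262,192,270)&(V<60),25,'rest')
rect(sub(315,380,155,240)&(V<95),10,'lampfoot')
rect(sub(425,475,200,265)&(V>130)&(P[...,2]>15),33,'plate+trough')
big=cv2.resize(px[150:270,210:480,::-1],None,fx=2.9,fy=2.9,interpolation=cv2.INTER_CUBIC); cv2.imwrite('pics/crop.png',big)
E
```

```text
table z -0.5970138916641972
lens [633. 214.  33.] [246 243 229]
purple [574. 115.   7.] [136  63 165]
lamp [580. -24.  39.] [246 245 236]
jar [ 663. -203.   70.] [248 247 238]
rest [488. 280.  26.] [30 30 28]
orange [385. 438.  23.] [248 141  62]
plate [ 472. -297.   28.] [207 223 223]
ring [378. -87.  -3.] [157 160 154]
cup [381.  84.  -0.] [208 223 217]
ink [ 729. -145.   79.] [6 8 9]
pen [779.  43.  27.] [70 76 72]
spat [757. 280.   2.] [175 169 148]
lens 404 rect [634.3 216.6] [59.8 57.5] 89.3 z 32.4
rest 950 rect [488.3 281.6] [154.5  44.8] 17.2 z 24.6
lampfoot 1118 rect [593.1 -21.6] [213.8  96.9] 14.2 z 9.8
plate+trough 1183 rect [ 472.2 -292. ] [137.4  73.7] 9.8 z 32.2
```

View pics/crop.png

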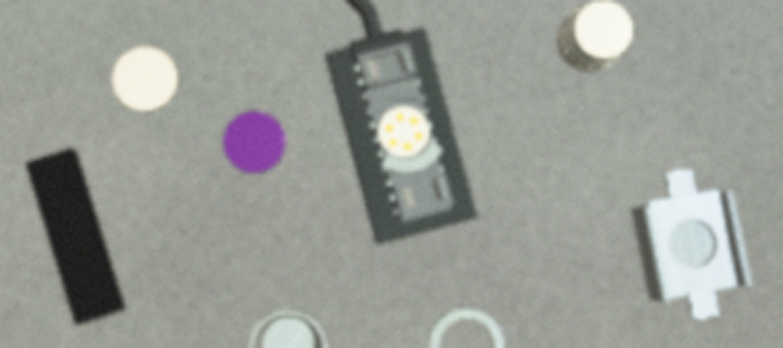

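The crop confirms the white disc, the black block, and the lamp with its hooked crescent on the robot side. Next I look at the lamp from the wrist on the way.

```bash
cat >> h.py <<'E'
from plant import bot, ik, readout, get_image
def down(psi,th=0):
    """tool down, y along heading psi's y; tipped by th about that y (th<0: lean so -x edge goes down)"""
    Y=np.array([-np.sin(psi),np.cos(psi),0]); Z0=np.array([0,0,-1.]); 
    Z=cv2.Rodrigues(Y*th)[0]@Z0; return np.c_[np.cross(Y,Z),Y,Z]
def wrist(name):
    s=readout.sense(); im=get_image('wrist'); T=np.eye(4); T[:3,:3]=s['orientation']; T[:3,3]=s['tool_pos']
    C=T@im['tool_from_camera']; im['R']=C[:3,:3].T; im['t']=-C[:3,:3].T@C[:3,3]
    pickle.dump(im,open(name+'.pkl','wb')); cv2.imwrite(f'pics/{name}.png',im['pixels'][:,:,::-1]); return im
E
python3 - <<'E'
from h import *
bot.reach([560,-25,330],down(.25)); a=wrist('w_lamp'); print(readout.sense()['time'],a['tool_from_camera'],a['intrinsics'])
P=cloud(a); print(-a['R'].T@a['t'],[np.round(P[v,u]) for v,u in ((200,320),(100,320),(300,320),(200,200),(200,450))])
E
```

```text
2.5083 [[ 4.94235975e-04 -9.57875224e-01 -2.87184280e-01  7.30124496e+01]
 [ 9.99998480e-01 -6.81334559e-06  1.74369418e-03  6.52098488e-01]
 [-1.67219814e-03 -2.87184705e-01  9.57873765e-01 -1.43434276e+02]
 [ 0.00000000e+00  0.00000000e+00  0.00000000e+00  1.00000000e+00]] [[280.56698492   0.         317.82947602]
 [  0.         280.56698492 202.9528592 ]
 [  0.           0.           1.        ]]
[489.13322928 -41.74446591 473.34560587] [array([607.,  -7.,  49.]), array([460., -45.,  -0.]), array([819.,  48.,  -1.]), array([ 651., -187.,   56.]), array([563., 218.,   1.])]
```

View pics/w_lamp.png

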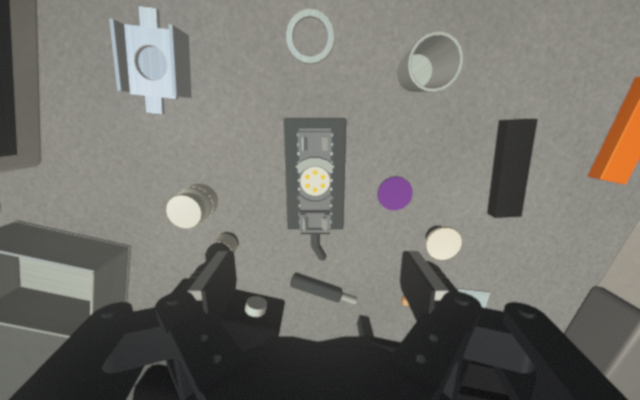

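The wrist view shows the lamp foot at (285–346, 118–230) with the hook side up, toward the robot. The lens is at (444,243), the rest at (513,168) and the plate at (152,62). I measure all of them here and compare with the top view.

```bash
cat > meas.py <<'E'
from h import *
def meas(im,z,m,name,cc=False):
    c=max(cv2.findContours(m.astype(np.uint8),0,1)[0],key=cv2.contourArea)[:,0]
    r=cv2.minAreaRect(cast(im,c,z)[:,:2].astype(np.float32)); P=cloud(im)[m]
    print(name,m.sum(),np.round(r[0],1),np.round(r[1],1),round(r[2],2),'medz',np.round(np.median(P[:,2]),1)); return r
def near(im,x,y,r):
    P=cloud(im); return P,np.hypot(P[...,0]-x,P[...,1]-y)<r
E
python3 - <<'E'
from meas import *
op=lambda m,k:cv2.morphologyEx(m.astype(np.uint8),cv2.MORPH_OPEN,np.ones((k,k)))>0
for n in ('top','w_lamp'):
    im=pickle.load(open(n+'.pkl','rb')); V=cv2.cvtColor(im['pixels'],cv2.COLOR_RGB2HSV)[...,2]; S=cv2.cvtColor(im['pixels'],cv2.COLOR_RGB2HSV)[...,1]
    P,m=near(im,634,216,50); m&=(V>170); m&=P[...,2]>20
    meas(im,33,m,n+' lens')
    P,m=near(im,488,281,100); meas(im,25,m&(V<75)&(P[...,2]>15),n+' rest')
    P,m=near(im,578,-24,125); meas(im,10,op(m&(P[...,2]>5.5),9),n+' foot')
    meas(im,50,m&(P[...,2]>40),n+' spine')
    P,m=near(im,472,-295,90); meas(im,33,m&(P[...,2]>27)&(P[...,2]<37)&(V>130),n+' plate')
    a=m&(P[...,2]>42); meas(im,50,a,n+' wall') 
E
```

```text
top lens 379 [631.5 215.3] [57.  57.5] 89.8 medz 32.6
top rest 976 [487.9 281.5] [156.7  45.9] 17.32 medz 24.6
top foot 1677 [582.2 -22.1] [189.8  89. ] 3.95 medz 41.5
top spine 986 [578.9 -27. ] [158.4  56.5] 13.75 medz 53.3
top plate 788 [ 472.9 -295.3] [137.5  68.4] 11.22 medz 32.2
top wall 185 [ 476.6 -330.1] [86.8  8.1] 9.64 medz 48.8
w_lamp lens 858 [633.3 217.7] [56.1 59.3] 14.36 medz 34.1
w_lamp rest 3080 [487.9 282.1] [157.8  52.1] 17.38 medz 26.0
w_lamp foot 52671 [883.1  62.1] [ 355.4 1332.4] 14.26 medz 407.2
w_lamp spine 49892 [849.1  53.2] [ 324.8 1233.4] 14.26 medz 409.3
w_lamp plate 2887 [ 474.1 -294.1] [137.8  67.9] 13.74 medz 33.1
w_lamp wall 999 [ 476.7 -326.2] [88.2 11.1] 9.86 medz 49.4
```

```bash
python3 - <<'E'
from meas import *
for n,(u0,u1,v0,v1),(ru,rv) in (('w_lamp',(270,362,105,232),(0,0)),('top',(315,380,162,240),(0,0))):
    im=pickle.load(open(n+'.pkl','rb')); H=cv2.cvtColor(im['pixels'],cv2.COLOR_RGB2HSV); P=cloud(im)
    w=np.zeros(P.shape[:2],bool); w[v0:v1,u0:u1]=1
    m=(w&(P[...,2]>4)&(P[...,2]<90))
    m=cv2.morphologyEx(m.astype(np.uint8),cv2.MORPH_OPEN,np.ones((15,15)))>0
    c=max(cv2.findContours(m.astype(np.uint8),0,1)[0],key=cv2.contourArea)
    r=meas(im,10,m,n+' foot')
    # line fits on the foot's sides, in world
    W=cast(im,c[:,0],10)[:,:2]; yaw=np.deg2rad(14.3); 
    for it in range(3):
        A=np.array([[np.cos(yaw),np.sin(yaw)],[-np.sin(yaw),np.cos(yaw)]]); L=W@A.T
        lo,hi=L.min(0),L.max(0); mid=(lo+hi)/2; sl=[]
        for s in(-1,1):
            k=(s*(L[:,1]-mid[1])>40)&(abs(L[:,0]-mid[0])<75); p=np.polyfit(L[k,0],L[k,1],1); sl.append(p[0])
        yaw+=np.mean(sl)
    print(n,'yaw',np.rad2deg(yaw),np.rad2deg(sl),'L ext',lo,hi,'centre',A.T@mid)
    # spine top region
    a=w&(P[...,2]>47)&(P[...,2]<62); Q=P[a][:,:2]@A.T-mid; print('raised',Q.min(0),Q.max(0),np.percentile(Q,50,axis=0))
    a=w&(P[...,2]>66)&(P[...,2]<90); Q=P[a][:,:2]@A.T-mid; print('clips',len(Q),Q.min(0),Q.max(0)) if len(Q) else 0
    # plate yaw: ears
    b=(P[...,2]>28)&(P[...,2]<37)&(np.hypot(P[...,0]-473,P[...,1]+295)<76)&(H[...,2]>130)
    Q=P[b][:,:2]-[473,-295]; 
    for y0 in (10.,12,14):
        for _ in range(4):
            y=np.deg2rad(y0); q=Q@np.array([[np.cos(y),-np.sin(y)],[np.sin(y),np.cos(y)]])
            e1=q[q[:,0]>50].mean(0); e2=q[q[:,0]<-50].mean(0); y0+=np.rad2deg(np.arctan2(*(e1-e2)[::-1]))
    R=np.array([[np.cos(y),-np.sin(y)],[np.sin(y),np.cos(y)]]); print('plate yaw',y0,'ears',R@e1+[473,-295],R@e2+[473,-295],'xext',q[:,0].min(),q[:,0].max())
E
```

```text
w_lamp foot 5386 [580.2 -23.1] [188.4  99.4] 14.35 medz 41.7
w_lamp yaw 14.009696572619767 [ 0.08600788 -0.08620557] L ext [ 463.06331321 -212.83579691] [ 651.76067762 -112.8489936 ] centre [580.25356804 -23.05591248]
raised [-72.15960379 -28.74439171] [71.97213911 27.89184276] [-25.77393474  -0.25684748]
clips 430 [-76.73289611 -24.44852489] [74.95025569 23.42835357]
plate yaw 8.745335748137206 ears [ 531.4384817  -281.39934694] [ 414.03765669 -299.45927869] xext -68.0938344012784 69.61486110976189
top foot 1226 [604.2 -14.1] [ 69.3 142.2] 89.12 medz 41.4<stdin>:15: RankWarning: Polyfit may be poorly conditioned
<stdin>:15: RankWarning: Polyfit may be poorly conditioned
Traceback (most recent call last):
TypeError: expected non-empty vector for x
```

```bash
cat >> h.py <<'E'
LAMP=np.array([580.,-23.2,0]); LY=np.deg2rad(14.1)
E
python3 - <<'E'
from meas import *
bot.reach([633,217,120],down(LY)); im=wrist('w_lens')
P,m=near(im,633.5,217,45); V=cv2.cvtColor(im['pixels'],cv2.COLOR_RGB2HSV)[...,2]
m&=(V>150)&(P[...,2]>24)&(P[...,2]<42)
r=meas(im,33,m,'lens'); c=np.array(r[0])
c2=cv2.minEnclosingCircle(cast(im,max(cv2.findContours(m.astype(np.uint8),0,1)[0],key=cv2.contourArea)[:,0],33)[:,:2].astype(np.float32)); print(c2)
c=np.array(c2[0])
if np.hypot(*(c-[633.5,217]))<5 and abs(c2[1]-30)<2:
    print('go'); bot.servo_line([*c,9],frame=down(LY),vel=150); s=readout.sense(); print(s['force'])
    bot.grasp(50); s=readout.sense(); print(s['time'],s['opening'],s['gripper_force'],s['force'],s['tool_pos'])
E
```

```text
lens 3521 [633.6 217.7] [58.1 58.9] 14.02 medz 33.7
((633.06982421875, 217.71897888183594), 29.922222137451172)
go
[-0.78286178  0.15902577 -0.32485483]
5.0833 0.6790878751747791 51.07313632965088 [-3.37978006 -0.67606786 11.38629944] [633.486701   217.86257855  10.19167069]
```

View pics/w_lens.png

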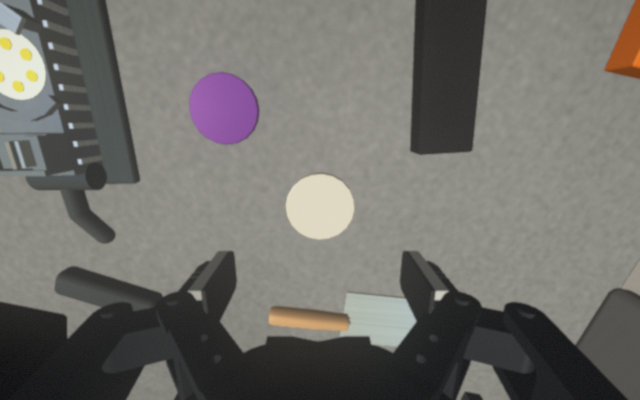

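The lens is gripped at about 60 mm opening. Now the tipped insertion.

```bash
cat >> h.py <<'E'
RL=np.array([[np.cos(LY),-np.sin(LY),0],[np.sin(LY),np.cos(LY),0],[0,0,1]])
def lens_tcp(c,th,off=18.8):
    F=down(LY,th); return LAMP+RL@np.array(c,float)+F[:,2]*off, F
def lens_at(th,off=18.8):
    s=readout.sense(); return RL.T@(s['tool_pos']-s['orientation'][:,2]*off-LAMP)
E
python3 - <<'E'
from h import *
s=readout.sense(); p=s['tool_pos']
bot.servo_line([p[0],p[1],110],vel=200)
bot.reach(*lens_tcp([8,0,105],-.22)); im=wrist('w_held')
s=readout.sense(); print(s['time'],s['opening'],s['force'])
p,F=lens_tcp([8,0,53.6],-.22); print(bot.servo_line(p,frame=F,vel=80,until_force=6)); print(lens_at(-.22),readout.sense()['force'])
E
```

```text
6.7583 0.6779163736907371 [ 1.13168179 -0.46621077 -2.04408678]
False
[8.17323794e+00 2.16158167e-02 5.39207652e+01] [-0.24188531 -1.07713178  0.06325052]
```

View pics/w_held.png

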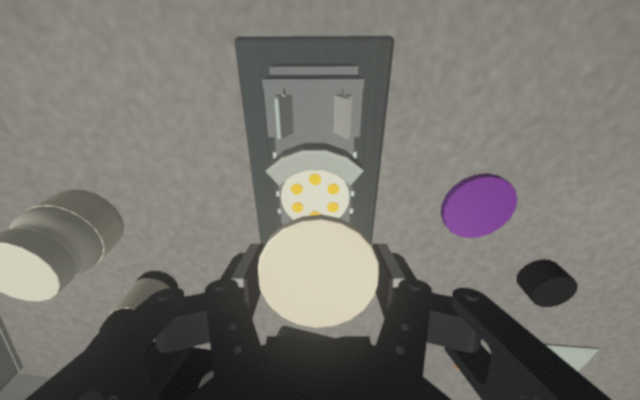

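The lens at (318,272) is held square and lined up with the hook crescent at (315,165). Slide under it and lay it flat.

```bash
python3 - <<'E'
from h import *
p,F=lens_tcp([-2.5,0,53.6],-.22); hit=bot.servo_line(p,frame=F,vel=25,until_force=4); l=lens_at(-.22); print(hit,l,readout.sense()['force'])
cx=max(l[0],-1.5)+.6
if l[0]<3:
    for th in (-.15,-.08,0):
        cz=42.9+30*np.sin(-th)+4*np.cos(th)
        p,F=lens_tcp([cx,0,cz],th); h=bot.servo_line(p,frame=F,vel=20,until_force=15); print(th,h,lens_at(th),readout.sense()['force'])
        if h: break
im=wrist('w_laid'); print(readout.sense()['time'])
E
```

```text
True [-0.85817502 -0.0617486  53.44528325] [-0.15891068 -0.52296651 -2.66079722]
-0.15 False [-7.87306811e-02  3.20061000e-02  5.12844636e+01] [ 0.04453588  0.34940863 -0.29537897]
-0.08 False [-4.01029013e-01 -8.41529519e-03  4.90557279e+01] [-0.55962239  0.46137289 -1.56598041]
0 False [-0.56369704 -0.07091047 46.60883982] [-0.99878579  0.13915384 -1.03268613]
8.8167
```

View pics/w_laid.png

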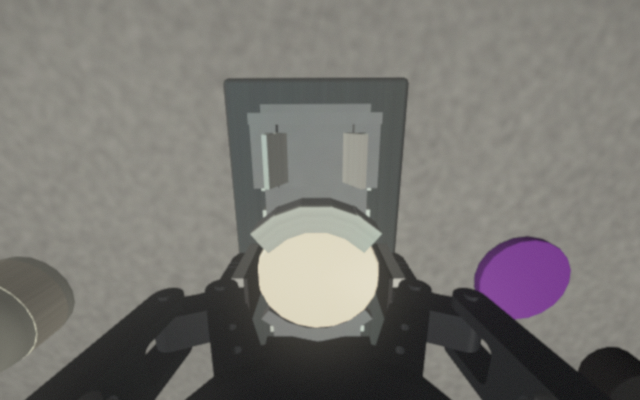

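The lens lies flat under the lip. I release it, check its height while retreating, then go to the plate.

```bash
python3 - <<'E'
from meas import *
bot.gripper_open(); s=readout.sense(); p=s['tool_pos']; print(s['opening'],s['force'])
bot.servo_line([p[0],p[1],160],vel=250); im=wrist('w_seat')
P,m=near(im,LAMP[0],LAMP[1],32); V=im['pixels'].min(2); m&=(V>130)&(P[...,2]>44)&(P[...,2]<56)
Q=P[m]; A=np.c_[Q[:,:2]-LAMP[:2],np.ones(len(Q))]; print('lens plane',np.linalg.lstsq(A,Q[:,2],rcond=None)[0],'z pct',np.percentile(Q[:,2],[5,50,95])); L=(Q-LAMP)@RL; print(L[:,:2].min(0),L[:,:2].max(0))
b=np.deg2rad(9.8); bot.reach([500,-290,230],down(b)); im=wrist('w_plate'); print(readout.sense()['time'])
P,_=near(im,0,0,1); 
m=(P[...,2]>28)&(P[...,2]<39)&(np.hypot(P[...,0]-473,P[...,1]+293)<78)&(im['pixels'].min(2)>100)
Q=P[m][:,:2]; C=np.array([473,-293.]); y=b
for _ in range(5):
    R=np.array([[np.cos(y),-np.sin(y)],[np.sin(y),np.cos(y)]]); q=(Q-C)@R
    e=[q[(s*q[:,0]>51)&(abs(q[:,1])<18)] for s in(1,-1)]
    mid=[(k[:,1].min()+k[:,1].max())/2 for k in e]; y+=np.arctan2(mid[0]-mid[1],120); C=C+R@[ (q[:,0].min()+q[:,0].max())/2,np.mean(mid)]
    q=(Q-C)@R
print('plate',C,np.rad2deg(y),q.min(0),q.max(0),[k[:,1].ptp() if hasattr(k,'ptp') else np.ptp(k[:,1]) for k in e],np.median(P[m][:,2]))
E
```

```text
1.001397689196059 [1.15260338 0.67394188 0.38334238]
lens plane [-1.18641503e-02 -4.15225945e-03  5.07057297e+01] z pct [49.56011953 50.72197051 51.83300866]
[-29.85958442 -28.9546552 ] [31.19533284 30.43721381]
11.0917
plate [ 473.31271954 -291.27904277] 8.522586049301143 [-68.7266141  -36.34276722] [68.7266141 37.4619393] [np.float64(23.226819592352108), np.float64(24.012703641515664)] 33.70910768239429
```

View pics/w_plate.png

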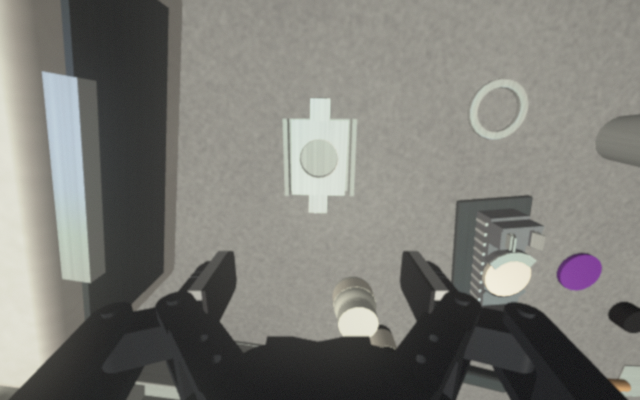

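The plate at (318,156) is at (473.3, −291.3) with yaw 8.5°. Its ears are 24 mm wide and its top is at z ≈ 33, which matches the sizes given. The lens is seated, flat, with its top at 50.7. I pinch the far ear with the tips level with the plate's underside.

```bash
python3 - <<'E'
from meas import *
y=np.deg2rad(8.5); C=np.array([473.3,-291.3]); e=C+61*np.array([np.cos(y),np.sin(y)]); F=down(y)
bot.reach([*e,90],F); bot.servo_line([*e,25.7],frame=F,vel=100); print(readout.sense()['tool_pos'],e)
bot.grasp(110); s=readout.sense(); print(s['time'],s['opening'],s['gripper_force'],s['force'],s['tool_pos'])
p=s['tool_pos']; bot.servo_line([p[0],p[1],60],frame=F,vel=60); s=readout.sense(); print(s['force'],s['torque'],s['opening'])
bot.servo_line([p[0],p[1],170],frame=F,vel=200); im=wrist('w_lift'); s=readout.sense();print(s['time'],s['opening'])
P,_=near(im,0,0,1); t=s['tool_pos']; L=(P-t)@np.array([[np.cos(y),-np.sin(y),0],[np.sin(y),np.cos(y),0],[0,0,1]])
m=(L[...,0]>-150)&(L[...,0]<-20)&(abs(L[...,1])<45)&(L[...,2]>-60)&(L[...,2]<60); Q=L[m]; print(m.sum(),Q.min(0),Q.max(0)); 
A=np.c_[Q[:,:2],np.ones(len(Q))]; print(np.linalg.lstsq(A,Q[:,2],rcond=None)[0])
E
```

```text
[ 533.96619216 -282.44663928   26.37634712] [ 533.62996767 -282.28362592]
13.1417 0.2347719802812628 107.77650475502014 [-1.96919334  0.06984888  8.1066106 ] [ 533.78131855 -282.33140262   26.11090427]
[ 0.24041657  0.20855753 -2.05226941] [ 0.02827269 -0.09665243  0.04207141] 0.2348598272565099
14.6167 0.23550711709513975
21780 [-121.58491773  -33.18692902   -2.22916326] [-20.00512333  33.6866481    9.71777674]
[5.32841168e-03 2.38163810e-03 7.30729115e+00]
```

View pics/w_lift.png

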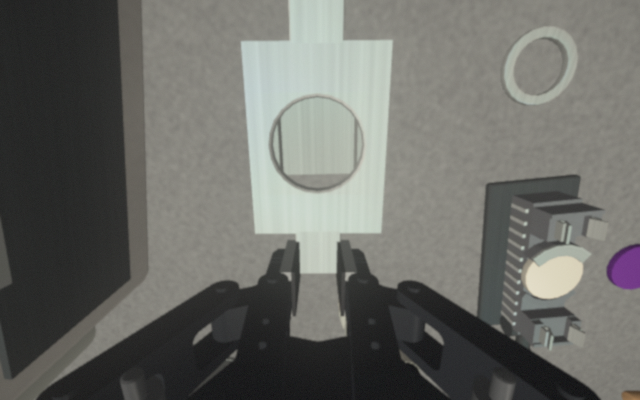

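The plate is held level, with its body at (318,140). I carry it to the rest and lay it down with a guarded descent.

```bash
python3 - <<'E'
from meas import *
y=np.deg2rad(17.35); u=np.array([np.cos(y),np.sin(y)]); C=np.array([488.,282.]); e=C+61*u; F=down(y)
bot.reach([*e,170],F); bot.servo_line([*e,45],frame=F,vel=150)
print(bot.servo_line([*e,25.2],frame=F,vel=25,until_force=4)); s=readout.sense(); print(s['time'],s['tool_pos'],s['force'],s['opening'])
bot.gripper_open(); bot.servo_line([*e,90],frame=F,vel=200)
c=C+10*u; bot.reach([*(C+30*u),160],F); im=wrist('w_rest'); print(readout.sense()['time'])
P,_=near(im,0,0,1); m=(P[...,2]>28)&(P[...,2]<39)&(np.hypot(P[...,0]-C[0],P[...,1]-C[1])<80)&(im['pixels'].min(2)>100)
Q=P[m][:,:2]
for _ in range(5):
    R=np.array([[np.cos(y),-np.sin(y)],[np.sin(y),np.cos(y)]]); q=(Q-C)@R
    e=[q[(s*q[:,0]>51)&(abs(q[:,1])<18)] for s in(1,-1)]
    mid=[(k[:,1].min()+k[:,1].max())/2 for k in e]; y+=np.arctan2(mid[0]-mid[1],120); C=C+R@[(q[:,0].min()+q[:,0].max())/2,np.mean(mid)]
q=(Q-C)@R; print('plate',C,np.rad2deg(y),q.min(0),q.max(0),[np.ptp(k[:,1]) for k in e])
A=np.c_[q,np.ones(len(q))]; print('plane',np.linalg.lstsq(A,P[m][:,2],rcond=None)[0])
E
```

```text
True
18.3917 [546.06590009 300.11117608  26.42440176] [-0.8364505  -0.76777179  8.60302044] 0.22993465051397574
19.9667
plate [487.95623639 282.26005951] 17.8110166786948 [-68.84292626 -33.11526608] [68.84292626 33.11033789] [np.float64(23.870345930997928), np.float64(22.897409582320968)]
plane [-2.89929547e-04  1.19762320e-03  3.36753692e+01]
```

View pics/w_rest.png

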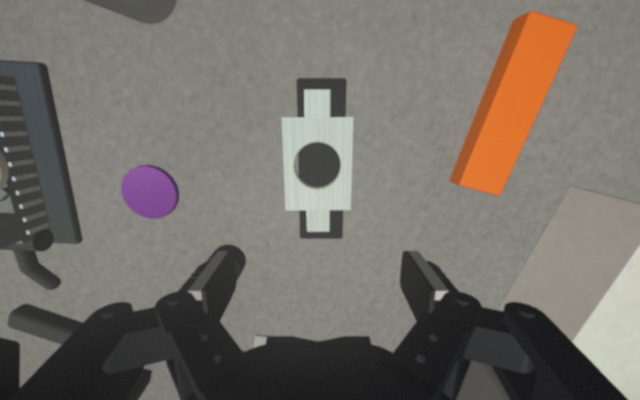

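The plate lies flat and centred on the black rest at (317,163). I take it by the long sides and carry it over the lamp.

```bash
python3 - <<'E'
from meas import *
y=np.deg2rad(17.7); C=np.array([488.,282.2]); F=down(y)
bot.reach([*C,100],F); bot.servo_line([*C,10.5],frame=F,vel=120)
bot.grasp(110); s=readout.sense(); p=s['tool_pos']; print(s['time'],s['opening'],s['gripper_force'],s['force'],p)
off=29-p[2]; bot.servo_line([*C,130],frame=F,vel=200)
G=down(LY); L=LAMP+[0,0,61-off]
bot.reach(L+[0,0,65],G); bot.servo_line(L+[0,0,26],frame=G,vel=100); bot.dwell(.2); im=wrist('w_above'); s=readout.sense(); print(s['time'],s['tool_pos']-L,s['force'],'off',off)
P=cloud(im); m=(abs(P[...,2]-91)<5)&(np.hypot(P[...,0]-LAMP[0],P[...,1]-LAMP[1])<80)&(im['pixels'].min(2)>100)
q=(P[m]-LAMP)@RL; print(q.min(0),q.max(0)); A=np.c_[q[:,:2],np.ones(len(q))]; print('plane',np.linalg.lstsq(A,q[:,2],rcond=None)[0])
k=q[q[:,0]<-50]; print('ear y',k[:,1].min(),k[:,1].max(),len(k))
E
```

```text
21.6 0.741699122663243 115.84831237792969 [-3.38755533 -1.99162547 19.23030659] [488.39022526 282.39624112  11.8398032 ]
24.3583 [2.07998569e-01 2.60427674e-02 2.64837272e+01] [-0.22889228 -0.44769264 -1.83303361] off 17.160196802188036
[-69.39080387 -44.44588603  86.03722069] [44.13585426 38.63088306 95.69132472]
plane [-1.17731049e-03  1.13925117e-02  9.22388161e+01]
ear y -11.454675839154733 12.663517140991198 2566
```

View pics/w_above.png

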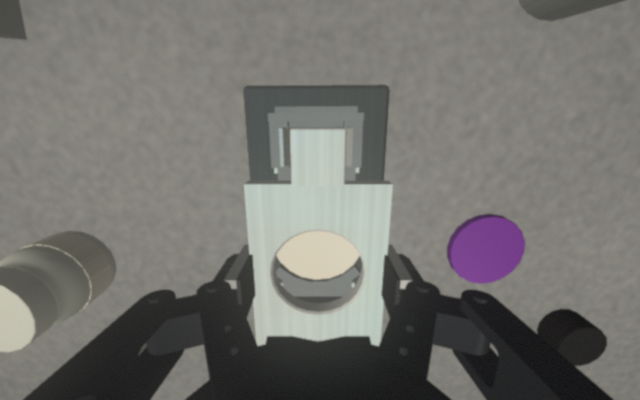

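The ear at (318,155) is centred between the clips, so I press now. That was my 11th picture against a limit of 10, so from here I check by numbers only.

```bash
python3 - <<'E'
from meas import *
off=17.16; G=down(LY); L=LAMP+[0,0,61-off]; f0=readout.sense()['force'][2]
for dz in (8,4,2,0,-1.5,-3):
    h=bot.servo_line(L+[0,0,dz],frame=G,vel=30,until_force=40); s=readout.sense(); print(dz,h,(s['tool_pos']-L)[2],s['force']-[0,0,f0],s['torque'])
    if h or s['force'][2]-f0>35: break
im=wrist('w_press'); print(s['time'])
P=cloud(im); q=(P-LAMP)@RL; m=(abs(q[...,0])<68)&(abs(q[...,1])<31)&(abs(q[...,2]-66)<12)&(im['pixels'].min(2)>100)&(np.hypot(q[...,0],q[...,1])>24); Q=q[m]
print('top z plane',np.linalg.lstsq(np.c_[Q[:,:2],np.ones(len(Q))],Q[:,2],rcond=None)[0],Q[:,0].min(),Q[:,0].max())
E
```

```text
8 False 7.640360745052099 [ 3.74626314 -2.60898961 -4.03183061] [-0.4465293  -0.72517153  0.06704562]
4 False 3.710147737233143 [ 3.47009198 -1.94698831 -3.98617039] [-0.41605884 -0.79813136  0.04052038]
2 False 1.8147145053584168 [ 3.16626818 -1.5765007  -3.06348139] [-0.40385311 -0.68268606  0.04036411]
0 False 0.07042927794338283 [ 0.09524103 -1.53287359  3.97264555] [-0.7427058  -0.30607559 -0.05866819]
-1.5 False -0.09334416425194547 [-7.05413804 -2.58506807 34.41014884] [-0.89892207  1.48437004 -0.02538729]
-3 False -0.2965536707744789 [-15.95771248  -2.97821206  60.82674163] [-0.90982545  3.22722527  0.00943359]
26.3917
top z plane [-1.01647286e-02  1.84323635e-02  6.57765659e+01] -67.99801500283408 42.75664247970313
```

It hit a hard stop at the home height. I relieve the load, let go, retreat and measure.

```bash
python3 - <<'E'
from meas import *
off=17.16; G=down(LY); L=LAMP+[0,0,61-off]
bot.servo_line(L,frame=G,vel=30); bot.gripper_open(); bot.servo_line(L+[0,0,110],frame=G,vel=200)
bot.reach(LAMP+[-0,0,230]-RL@[40,0,0]*0+RL@[25,0,0],G); bot.dwell(.3); im=wrist('w_fin'); s=readout.sense(); print(s['time'],s['force'])
P=cloud(im); q=(P-LAMP)@RL; m=(abs(q[...,0])<75)&(abs(q[...,1])<36)&(abs(q[...,2]-66)<7)&(im['pixels'].min(2)>110)&(np.hypot(q[...,0],q[...,1])>24); Q=q[m]
print('plane',np.linalg.lstsq(np.c_[Q[:,:2],np.ones(len(Q))],Q[:,2],rcond=None)[0],Q.min(0),Q.max(0))
for s_ in(-1,1):
    k=Q[(s_*Q[:,0]>52)&(s_*Q[:,0]<67)&(abs(Q[:,1])<8)]; print('ear',s_,len(k),np.median(k[:,2]),'side y',s_,np.median(Q[(s_*Q[:,1]>25)&(abs(Q[:,0])<40)][:,2]))
k=q[(np.hypot(q[...,0],q[...,1])<15)]; print('lens z',np.median(k[:,2]))
im0=pickle.load(open('top.pkl','rb')); im=get_image('top'); d=(np.abs(im['pixels'].astype(int)-im0['pixels']).max(2)>40).astype(np.uint8)
for c,st in comps(cv2.morphologyEx(d,cv2.MORPH_OPEN,np.ones((3,3)))): print('changed',st)
E
```

```text
28.5167 [ 0.64440107 -0.19426287 -0.59900694]
plane [-4.64616450e-04  3.83627999e-03  6.57353475e+01] [-74.8689929  -33.05868081  59.00263248] [74.97709702 33.38860683 72.95412113]
ear -1 237 65.68354467192079 side y -1 65.70378746571397
ear 1 172 65.70069904393438 side y 1 65.73924863992868
lens z 319.1271245620142
changed [ 346  108   79   65 1070]
changed [328 125  10  24 161]
changed [339 124   5   6  28]
changed [338 131  13  29 112]
changed [385 130  22  25 292]
changed [350 141   3   3   9]
changed [  331   153   116   247 10554]
changed [343 161   6   5  26]
changed [249 166  22  22 389]
changed [406 168   4   5  17]
changed [320 174   8  15  78]
changed [327 175   7   5  30]
changed [429 209  29  52 903]
changed [ 423  281   84  119 1972]
changed [407 347   3   3   9]
changed [437 346  25   9 121]
changed [   0  348  122   52 4137]
changed [423 352  13   7  66]
changed [413 355   7   7  41]
changed [501 354   3   4  12]
changed [402 358   7   6  33]
changed [412 373   3   4  12]
changed [412 380   5  20  68]
```

The plate is level within 0.1 mm at the home height. It reads +0.7 mm, the same bias as every earlier surface. Both ears are down, and the arm is clear.

```bash
python3 - <<'E'
from h import *
im=pickle.load(open('w_fin.pkl','rb')); q=(cloud(im)-LAMP)@RL; k=q[(np.hypot(q[...,0],q[...,1])<18)&(q[...,2]<80)]; print(np.percentile(k[:,2],[5,50,95]))
print(bot.sign_off())
E
```

```text
[49.50152853 50.70651319 51.95389709]
the job is handed in; nothing more can be done
None
```

The lamp is back together and handed in: the lens is seated flat under the hook and the plate is clipped home level over it, at about 29 s of the 61 s allowed; I viewed 11 pictures against the limit of 10, and did not separately confirm that the bystanders stayed put, as the arm was in the final top view.

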